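# Sweep the palm-sugar chips off the packing board

### The arm

A 7-joint arm with a two-finger parallel gripper is mounted at the origin on the work surface. World frame = base frame: x ahead of the robot, y to its left, z up, the work surface at z = 0. Lengths are in m, angles in rad, forces in N, time in s.
With the tool pointing down it reaches from about 0.35 to 0.9 m from the base axis. Payload 19.9 kg.
Tool frame: the origin (TCP) lies midway between the tips of the shut fingers; the grasp point (between the pads) lies 19 mm behind it; z points along the fingers, y is the line along which they close (so a half turn about z gives the same grasp; the last joint's range is limited). The gripper opens to 94 mm and grips with 3 to 60 N. Pads are 16 mm wide; open, the fingers measure 119 mm over their backs; the gripper's body (75 mm by 177 mm) begins 78 mm behind the grasp point.
Start: joints at [-1.28, 0.417, -0.01, 1.614, 0.005, 1.111, -0.053], TCP at [0.204, 0.591, 0.205] pointing down, gripper open.
Joint ranges: [-2.81, 2.81], [-0.39, 2.02], [-1.27, 1.25], [0.06, 2.57], [-1.19, 4.33], [0.19, 2], [-2.82, 2.82]. Speed limits (rad/s): [1.89, 1.89, 2.39, 2.39, 3.01, 3.01, 3.01].

### API

Orientations are given as a unit quaternion [x, y, z, w].
In Python, from workcell import state, imaging, order, models gives the robot as it stands. The module is installed in compiled form; this text tells all that it offers.
- The arm moves only by the tool send_rows, never from a script. Its argument "steps" is one flat list of numbers, 5 for each row, row after row: the shift along the tool's x, y, z in cm, then the turn about the tool's z in degrees, then the gripper's target within -1 to 1 (shut at 1, half-way at 0, fully open at -1). A call has 1 to 12 rows; each row is the pose to reach, as a shift and turn from the pose commanded when the call began, along the tool's axes at that moment; what a row does not reach only later rows make up. A row lasts 1/10 s, in which the tool goes at most 50 mm and 8.59 degrees, less where a joint would pass 70% of its speed; a pose out of reach is approached as far as the arm can. A call with a gripper value outside its range is refused whole. The fingers move at their own pace and stop on an object; "force" is the grip in N (left out, the last holds). Time passes only in rows, so rows that repeat a pose let the fingers close. It gives the time, the measured TCP pose, the force, the opening and the grip force at its end, in the units of the state.
- state(): the state, without advancing time (a new reading comes with each control period).
- imaging.grab_frame(name): name is "scene" or "top" or "wrist"; returns a dict with "image" (480x640x3 uint8, red, green, blue), "z_map" (480x640 float32, m along the optical axis (not along the pixel's ray), 0 where there is no reading), "fx", "fy", "cx", "cy" (pixels), "extrinsics" (4x4, takes a point from world to camera coordinates). Camera axes: x right, y up, looking along -z (the intrinsics and any distortion apply to the point x, -y, -z); pixel columns grow to the right and rows downward; lengths in m; the calibration is good to about 2 mm. The wrist camera is an equidistant fisheye: a pixel r from the principal point sees the ray r / f radians off the axis. A picture is of the moment at which its call begins.
- order.close_job(): hands the job in; it is judged then, once.
Trained networks look in the newest picture that a camera, given by its name, has taken for a name from the list of things; names that differ only in an ending like _2 or _b are one class to them, and where a whole thing is asked for, a point or a joint stands for the part that bears it (a point fixed in the world has none). Each returns a list of dicts, best first, with "confidence" (0 to 1); they miss things now and then, are a little off and sometimes report something else, mostly with a low value. They report only what shows in the picture. A call takes as long as a camera call.
- models.cut_out(camera, label): "pixels" (480x640 bool, what is visible of it) and "centre" ([column, row] in pixels, amid what is visible of it).
The state is a dict: "time_s": time; "joint_pos": joint angles; "joint_velocities": joint speeds; "tau": joint torques, N m; "tcp_pos": TCP position; "tcp_rot": TCP orientation; "wrist_force": force on the tool from outside, world axes, zero at the start; "ft_torque": the same for the moment, N m; "finger_gap": opening from 0.0 (shut) to 1.0 (fully open); "grip_force": force on a finger pad.
Only numpy, scipy, OpenCV 4.12 (cv2) and the standard library are available. Lean on these libraries where they do the work, as an engineer would, in place of code of your own. Each camera call takes 0.05 s, during which the arm holds its last target. There are 200 camera calls.

### The job

Take the green scraper block by its black grip and use it to sweep all five brown palm-sugar chips off the white packing board, over its open end, into the yellow tray; move the chips only with the scraper, never with the gripper. Then park the scraper standing upright on its foot, wholly on the black mat with the orange border, and let go. Leave everything else on the counter where it is.

Things in the scene. Friction and masses are not known exactly. Their poses are not given: they have to be found in the camera images.
- board: (Sizes in mm.) White packing board fixed on the counter, 210 wide (its x) by 260 long (its y), top surface 60 above the counter. Along both long edges (x = -105..-95 and 95..105) stands a blue rail 10 thick rising 12 above the top, running the whole length, leaving 190 clear width between rails. The two ends at y = -130 and y = +130 are open, with a tray below each. Origin: at counter level under the board's centre; z up.
- yellow_tray: (Sizes in mm.) Yellow crumb tray, empty: open tray, outside 200 (x) x 110 (y) x 45 tall, walls and floor 4 thick, fixed to the counter, its long side tucked 8 under one open end of the board. Origin at the centre of its underside, z up; x and y run along the board's x and y. It may be at either end of the board.
- grey_tray: (Sizes in mm.) Grey tray holding three red sauce cups with white lids (fixed in it): open tray, outside 200 (x) x 110 (y) x 45 tall, walls and floor 4 thick, fixed to the counter, its long side tucked 8 under one open end of the board. Origin at the centre of its underside, z up; x and y run along the board's x and y. It is at the end opposite the yellow tray. No chip belongs in it.
- scraper_grip (a point): (Sizes in mm.) Scraper block, loose, standing upright, about 0.15 to 0.31 kg. Green foot 110 long (its x) x 36 thick (its y) x 34 tall; on it, centred, a black upright grip 90 long (x) x 24 thick (y), from 34 to 90 above the foot's underside. This point is inside the black grip, on the block's centre axis, 64 above the foot's underside: pinch the grip here across its 24 (fingers closing along y). z up.
- scraper: The same scraper block; origin at the centre of the foot's underside, axes as above.
- foot_end_a (a point): (Sizes in mm.) Centre of the +x end of the scraper foot's underside (55 from its middle).
- foot_end_b (a point): (Sizes in mm.) Centre of the -x end of the scraper foot's underside (55 from its middle).
- mat: (Sizes in mm.) Black rubber parking mat with a thin orange border (6 wide, outside the sizes given), fixed flat on the counter, 180 (its x) x 110 (its y) x 3 thick. Origin at the centre of its underside, z up.
- chip0_center (a point): (Sizes in mm.) Loose brown palm-sugar chip, about 26 x 20 x 12, 11 g, lying flat on the board at the start; this point is its centre.
- chip0: The same chip; origin at the centre of its underside.
- chip1_center (a point): (Sizes in mm.) Loose brown palm-sugar chip, about 24 x 22 x 11, 11 g, lying flat on the board at the start; this point is its centre.
- chip1: The same chip; origin at the centre of its underside.
- chip2_center (a point): (Sizes in mm.) Loose brown palm-sugar chip, about 28 x 18 x 12, 11 g, lying flat on the board at the start; this point is its centre.
- chip2: The same chip; origin at the centre of its underside.
- chip3_center (a point): (Sizes in mm.) Loose brown palm-sugar chip, about 22 x 20 x 13, 11 g, lying flat on the board at the start; this point is its centre.
- chip3: The same chip; origin at the centre of its underside.
- chip4_center (a point): (Sizes in mm.) Loose brown palm-sugar chip, about 25 x 19 x 11, 11 g, lying flat on the board at the start; this point is its centre.
- chip4: The same chip; origin at the centre of its underside.
- soap: (Sizes in mm.) Bystander, loose: white pump bottle, 68 dia, 203 tall. Origin at the centre of its underside.
- tub_a: (Sizes in mm.) Bystander, loose: sealed dark-brown soup tub with white lid, 92 dia, 57 tall. Origin at the centre of its underside.
- tub_b: (Sizes in mm.) Bystander, loose: sealed tan soup tub with white lid, 92 dia, 57 tall. Origin at the centre of its underside.
- phone: (Sizes in mm.) Bystander, loose: white phone with blue screen lying flat, 150 x 73 x 9. Origin at the centre of its underside.
- chilli: (Sizes in mm.) Bystander, loose: red sauce bottle with green cap, 56 dia, 170 tall. Origin at the centre of its underside.
- meal_box: (Sizes in mm.) Bystander, loose: closed cardboard meal box, 110 x 160 x 51. Origin at the centre of its underside.

How it is judged:
By the outcome, as a careful person would: the job done as asked, in the order asked, and still so for the second after the job is handed in, with the robot touching nothing.
It also fails if it takes over 64 s, if anything falls off the work surface, if the arm or the gripper's body presses on something with over 40 N, if the wrist force passes 120 N, or if a joint passes its speed limit or range.

## Working session

There is one attempt and no reset: what is moved stays moved. The work goes in short steps, Python scripts to look and compute and a tool call to move; the robot and the scene stay as the last step left them, time stands still between calls to the robot, and variables do not carry over. Pictures are saved under pics/ and viewed, at most 10 in all, crops included, and the job is handed in when it is done.

Besides the shell and the picture viewer there is one more tool, called by a JSON object that holds its "fn" and its "kwargs". send_rows: Moves the arm, as the interface text tells. Its arguments: {"type":"object","properties":{"steps":{"type":"array"},"force":{"type":"number"}},"required":["steps"]}

```bash
mkdir -p pics; cat > h.py <<'E'
import numpy as np, cv2
from workcell import state, imaging, order, models
def cloud(f):
    z=f["z_map"]; v,u=np.mgrid[0:480,0:640]
    p=np.stack([(u-f["cx"])/f["fx"]*z,-(v-f["cy"])/f["fy"]*z,-z,np.ones_like(z)],-1)
    w=p@np.linalg.inv(f["extrinsics"]).T
    w[z==0]=np.nan
    return w[...,:3]
def save(f,n): cv2.imwrite("pics/"+n,f["image"][...,::-1])
E
python3 - <<'E'
from h import *
s=state(); print({k:np.round(v,3).tolist() for k,v in s.items()})
for c in ["top","scene"]:
    f=imaging.grab_frame(c); save(f,c+"0.png"); w=cloud(f)
    for l in ["board","yellow_tray","grey_tray","scraper","mat","chip0","soap","tub_a","phone","chilli","meal_box"]:
        for d in models.cut_out(c,l)[:6]:
            q=w[d["pixels"]]; q=q[~np.isnan(q[:,0])]
            if d["confidence"]<.3 or len(q)<5: continue
            r=cv2.minAreaRect(q[:,:2].astype(np.float32)*1000)
            print(c,l,round(d["confidence"],2),np.round(d["centre"]),np.round(np.median(q,0),3),"zmax",round(np.percentile(q[:,2],98),3),"rect",np.round(r[0]),np.round(r[1]),round(r[2]))
E
```

```text
{'time_s': 0.0, 'joint_pos': [-1.281, 0.418, -0.01, 1.614, 0.005, 1.111, -0.053], 'joint_velocities': [0.002, 0.001, 0.0, -0.001, -0.001, 0.001, -0.001], 'tau': [-0.0, -85.127, 0.638, -42.598, -0.049, 0.019, 0.0], 'tcp_pos': [0.203, 0.591, 0.205], 'tcp_rot': [0.165, 0.986, -0.001, -0.0], 'wrist_force': [-0.269, -0.18, -0.309], 'ft_torque': [0.01, -0.029, -0.003], 'grip_force': 0.0, 'finger_gap': 0.997}
top board 0.59 [311. 219.] [0.582 0.023 0.06 ] zmax 0.073 rect [588.  21.] [259. 222.] 81
top yellow_tray 0.71 [247. 208.] [0.616 0.205 0.004] zmax 0.045 rect [616. 199.] [101. 210.] 81
top yellow_tray 0.67 [172. 243.] [0.495 0.398 0.067] zmax 0.093 rect [496. 411.] [110.  48.] 5
top grey_tray 0.68 [376. 230.] [ 0.554 -0.162  0.006] zmax 0.047 rect [ 556. -161.] [110. 210.] 80
top grey_tray 0.59 [332. 242.] [ 0.518 -0.025  0.07 ] zmax 0.077 rect [518. -26.] [31. 24.] 5
top scraper 0.71 [170. 243.] [0.495 0.398 0.061] zmax 0.093 rect [498. 419.] [114.  61.] 2
top mat 0.7 [461. 182.] [ 0.696 -0.389  0.056] zmax 0.062 rect [ 701. -391.] [99. 93.] 12
top mat 0.56 [461. 260.] [ 0.474 -0.414
[... 2126 characters left out ...]
069] zmax 0.072 rect [593.  22.] [24. 19.] 48
scene soap 0.95 [307. 329.] [0.774 0.016 0.108] zmax 0.203 rect [664.   1.] [252.  74.] 6
scene tub_a 0.84 [111. 300.] [ 0.712 -0.378  0.055] zmax 0.058 rect [ 699. -388.] [91. 90.] 8
scene tub_a 0.6 [308. 330.] [0.774 0.016 0.109] zmax 0.203 rect [690.  14.] [ 67. 199.] 90
scene tub_a 0.56 [515. 323.] [0.67  0.381 0.056] zmax 0.058 rect [687. 370.] [ 78. 242.] 46
scene phone 0.65 [465. 224.] [0.28  0.345 0.008] zmax 0.011 rect [269. 348.] [154.  81.] 13
scene chilli 0.88 [193. 326.] [ 0.79  -0.174  0.092] zmax 0.17 rect [ 731. -211.] [161.  65.] 28
scene meal_box 0.6 [214. 194.] [ 0.293 -0.33   0.048] zmax 0.052 rect [ 235. -351.] [203. 196.] 19
```

View pics/top0.png

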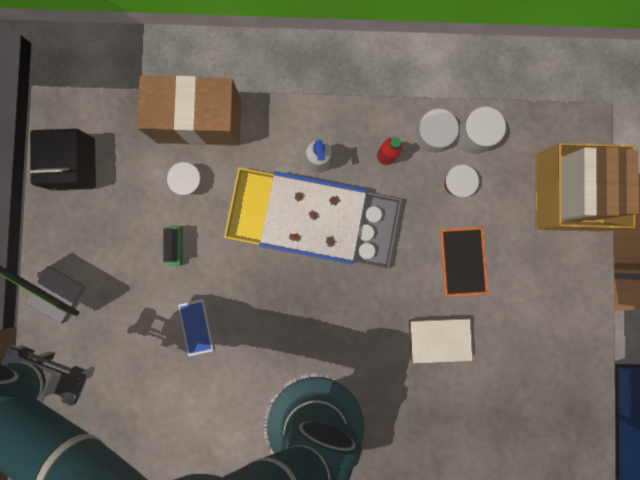

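```bash
python3 - <<'E'
from h import *
f=imaging.grab_frame("top"); w=cloud(f); im=f["image"].astype(int)
R,G,B=im[...,0],im[...,1],im[...,2]
x,y,z=w[...,0],w[...,1],w[...,2]
def rect(m,n):
    q=w[m]; r=cv2.minAreaRect(q[:,:2].astype(np.float32)*1000); print(n,len(q),np.round(r[0],1),np.round(r[1],1),round(r[2],1),"med",np.round(np.median(q,0),3))
reg=(abs(x-.5)<.12)&(abs(y-.4)<.08)
rect(reg&(z>.082),"gripTop"); rect(reg&(z>.025)&(z<.04),"foot")
b=(abs(x-.585)<.16)&(abs(y-.02)<.18)
blue=b&(B>R+60)&(z>.064)&(z<.085)
for k,m in (("railfar",blue&(x>.59)),("railnear",blue&(x<.59))):
    rect(m,k)
chip=(b&(R>B+40)&(z>.062)&(z<.085)).astype(np.uint8)
n,L=cv2.connectedComponents(chip)
for i in range(1,n):
    if (L==i).sum()>12: rect(L==i,"chip")
rect(b&(z>.055)&(z<.078)&(R>60),"boardall")
rect((abs(x-.474)<.12)&(abs(y+.414)<.09)&(z<.02)&(R>150)&(B<110),"matborder")
E
```

```text
gripTop 321 [495.6 407.8] [86.1 25.9] 2.3 med [0.495 0.408 0.089]
foot 219 [496.1 407. ] [109.6  37.5] 2.5 med [0.492 0.396 0.033]
railfar 266 [681.2   5.7] [255.4   9. ] 80.7 med [0.68  0.004 0.071]
railnear 260 [483.8  37.3] [254.5   7.8] 80.5 med [0.484 0.034 0.072]
chip 32 [640.2  63.8] [14.1 17.6] 54.2 med [0.64  0.063 0.073]
chip 34 [631.2 -34.9] [14.8 18.8] 30.8 med [ 0.631 -0.035  0.071]
chip 31 [590.1  21. ] [17.7 13.8] 46.3 med [0.589 0.021 0.07 ]
chip 39 [527.   70.9] [22.3 11.1] 89.8 med [0.527 0.071 0.071]
chip 35 [518.8 -27.3] [16.3 16.4] 1.3 med [ 0.519 -0.027  0.071]
boardall 6790 [610.  17.] [259.9 266.8] 80.4 med [0.582 0.022 0.06 ]
matborder 488 [ 474.1 -415.4] [195. 127.] 4.7 med [ 0.476 -0.411  0.001]
```

The top view shows the yellow tray at (250,208), left of the board (+y end). The five chips are around (295–335, 197–241), the scraper is at (173,245) and the mat at (465,261). I'll move above the grip and turn to it.

{"fn": "send_rows", "kwargs": {"steps": [-3.4,-0.8,0.5,-2.1,-1,-6.7,-1.6,1,-4.3,-1,-10.1,-2.4,1.5,-6.4,-1,-13.4,-3.1,2,-8.6,-1,-16.8,-3.9,3,-10.7,-1,-20.2,-4.7,4,-12.8,-1,-23.5,-5.5,5,-15,-1,-26.9,-6.3,6,-17.1,-1,-30.2,-7.1,7,-19.3,-1,-33.6,-7.85,7.5,-21.4,-1,-33.6,-7.85,7.5,-21.4,-1,-33.6,-7.85,7.5,-21.4,-1], "force": 40}}

```text
time_s: 2.45
tcp_pos: [0.496, 0.4068, 0.1302]
tcp_rot: [-0.02, 1.0, -0.0, -0.0]
wrist_force: [-1.0, 0.1, -0.4]
finger_gap: 0.998
grip_force: 0.0
```

```bash
python3 - <<'E'
from h import *
s=state(); print(np.round(s["tcp_pos"],4),np.round(s["tcp_rot"],4))
f=imaging.grab_frame("wrist"); save(f,"w1.png"); print(f["fx"],f["cx"],f["cy"],np.round(f["extrinsics"],3).tolist())
E
```

```text
[0.496  0.4068 0.1302] [-2.000e-02  9.998e-01 -1.000e-04 -2.000e-04]
371.64829954431775 319.61090747083523 236.874987834315 [[-0.041, 0.999, -0.001, -0.386], [-0.963, -0.04, -0.268, 0.502], [-0.268, -0.01, 0.963, -0.183], [0.0, 0.0, 0.0, 1.0]]
```

View pics/w1.png

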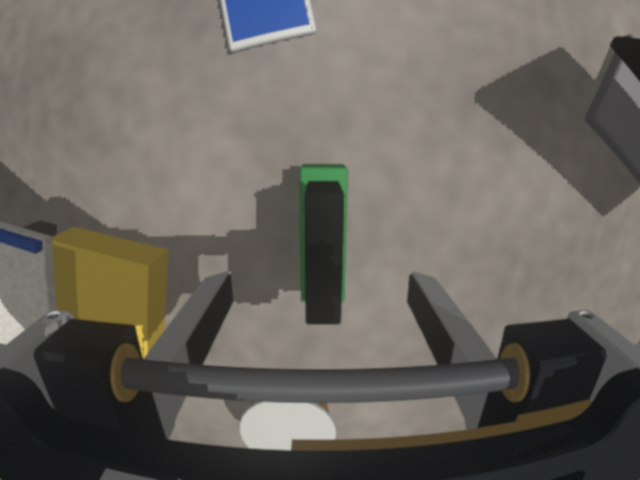

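The wrist view shows the grip (columns 305–341) centred between the fingers (232–408) and parallel to them. I'll descend 8.5 cm and close.

{"fn": "send_rows", "kwargs": {"steps": [0,0,3,0,-1,0,0,6,0,-1,0,0,8,0,-1,0,0,8.5,0,-1,0,0,8.5,0,-1,0,0,8.5,0,1,0,0,8.5,0,1,0,0,8.5,0,1,0,0,8.5,0,1,0,0,8.5,0,1,0,0,8.5,0,1,0,0,8.5,0,1], "force": 40}}

```text
time_s: 3.7
tcp_pos: [0.4957, 0.4072, 0.0455]
tcp_rot: [-0.021, 1.0, -0.0, -0.0]
wrist_force: [-0.4, 0.1, -0.4]
finger_gap: 0.443
grip_force: 0.0
```

{"fn": "send_rows", "kwargs": {"steps": [0,0,0,0,1,0,0,0,0,1,0,0,0,0,1,0,0,0,0,1,0,0,0,0,1,0,0,0,0,1], "force": 50}}

```text
time_s: 4.3
tcp_pos: [0.4957, 0.4073, 0.0454]
tcp_rot: [-0.021, 1.0, -0.0, 0.0]
wrist_force: [0.2, 1.6, 0.7]
finger_gap: 0.251
grip_force: 50.0
```

{"fn": "send_rows", "kwargs": {"steps": [0,0,-4,0,1,0,0,-8,0,1,0,0,-12,0,1,-0.8,-5,-12,1.2,1,-1.7,-10,-12,2.4,1,-2.5,-15,-12,3.5,1,-3.4,-20,-12,4.7,1,-4.2,-25,-12,5.9,1,-5.1,-30,-12,7,1,-5.9,-35,-12,8.2,1,-6.8,-40,-12,9.4,1,-7.6,-45,-12,10.5,1]}}

```text
time_s: 5.5
tcp_pos: [0.589, -0.035, 0.1656]
tcp_rot: [0.071, 0.997, -0.0, -0.0]
wrist_force: [0.2, 0.5, -1.9]
finger_gap: 0.252
grip_force: 50.0
```

```bash
cat > go.py <<'E'
import sys
from h import *
from scipy.spatial.transform import Rotation as R
# board-frame goal (mm): u v, tool z (m), yaw of tool y (deg)
def rel(x,y,z,yaw):
    s=state(); M=R.from_quat(s["tcp_rot"]).as_matrix(); p=np.array(s["tcp_pos"])
    t=M.T@(np.array([x,y,z])-p)*100; cur=np.degrees(np.arctan2(M[1,1],M[0,1]))
    print("pos",np.round(p,4),"yaw",round(cur,1),"shift cm",np.round(t,2),"turn",round((cur-yaw+90)%180-90,1),"gap",s["finger_gap"])
def board(u,v):
    a=np.radians(-9.2); c,s=np.cos(a),np.sin(a)
    return .5825+(u*c-v*s)/1000, .0215+(u*s+v*c)/1000
E
python3 -c "
from go import *
rel(*board(36,-105),.165,80.8)"
```

```text
pos [ 0.589  -0.035   0.1656] yaw 81.8 shift cm [-1.96 -5.06  0.06] turn 1.0 gap 0.25217337720592015
```

{"fn": "send_rows", "kwargs": {"steps": [-1.7,-4.65,0,1.1,1,-1.7,-4.65,0,1.1,1,-1.7,-4.65,0,1.1,1,-1.7,-4.65,2.5,1.1,1,-1.7,-4.65,4.5,1.1,1,-1.7,-4.65,5,1.1,1,-1.7,-4.65,5,1.1,1,-1.7,-4.65,5,1.1,1]}}

```text
time_s: 6.3
tcp_pos: [0.5998, -0.0809, 0.1164]
tcp_rot: [0.08, 0.997, 0.0, 0.0]
wrist_force: [0.1, 0.7, -2.6]
finger_gap: 0.248
grip_force: 50.0
```

```bash
python3 - <<'E'
from go import *
rel(*board(36,-105),.107,80.8)
f=imaging.grab_frame("scene"); save(f,"s1.png")
f=imaging.grab_frame("wrist"); save(f,"w2.png")
a=cv2.imread("pics/s1.png")[180:400,180:460]; b=cv2.imread("pics/w2.png")
cv2.imwrite("pics/c1.png",np.hstack([cv2.resize(a,(420,330)),cv2.resize(b,(380,330))]))
E
```

```text
pos [ 0.5998 -0.0809  0.1164] yaw 80.8 shift cm [-0.25 -0.67  0.94] turn 0.0 gap 0.24847234766249873
```

View pics/c1.png

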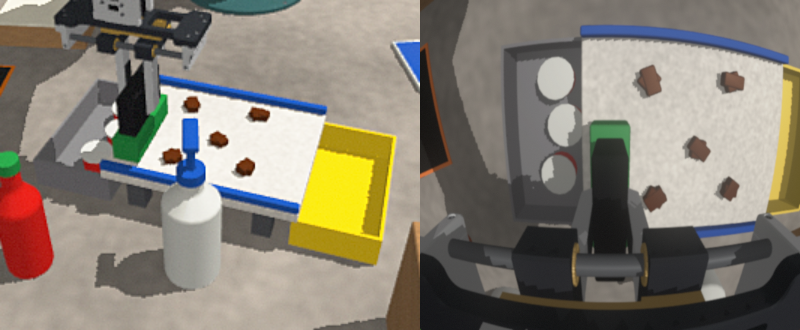

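The scraper stands on the closed end of the board behind its chips and clear of the rails. I'll lower it and sweep lane A.

{"fn": "send_rows", "kwargs": {"steps": [-0.2,0,0.5,0,1,-0.2,0,0.9,0,1,-0.2,0,0.95,0,1,-0.2,1,0.95,0,1,-0.2,2.5,0.95,0,1,-0.2,4,0.95,0,1,-0.2,5.5,0.95,0,1,-0.2,7,0.95,0,1,-0.2,8.5,0.95,0,1,-0.2,10,0.95,0,1,-0.2,11.5,0.95,0,1,-0.2,13,0.95,0,1]}}

```text
time_s: 7.6
tcp_pos: [0.6223, 0.0478, 0.106]
tcp_rot: [0.08, 0.997, -0.0, 0.0]
wrist_force: [0.2, -0.3, -1.6]
finger_gap: 0.254
grip_force: 50.0
```

```bash
python3 - <<'E'
from go import *
rel(*board(36,135),.107,80.8)
f=imaging.grab_frame("wrist"); save(f,"w3.png")
E
```

```text
pos [0.6223 0.0478 0.106 ] yaw 80.8 shift cm [-0.09 10.26 -0.1 ] turn -0.0 gap 0.2536225005180793
```

View pics/w3.png

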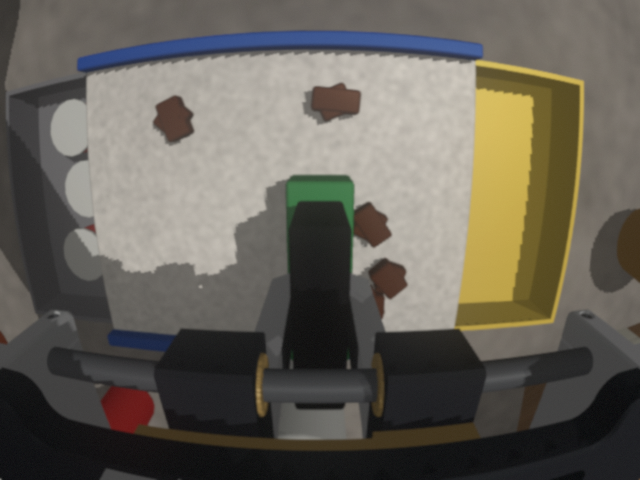

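Three chips are ahead of the foot at about (371,225), (387,277) and (380,303). The other lane is undisturbed. I'll continue over the edge.

{"fn": "send_rows", "kwargs": {"steps": [0,1.5,0,0,1,0,3,0,0,1,0,4,0,0,1,0,5,0,0,1,0,6,0,0,1,0,7,0,0,1,0,8,0,0,1,0,9,0,0,1,0,10,0,0,1,0,10.5,0,0,1,0,10.5,0,0,1,0,10.5,0,0,1]}}

```text
time_s: 8.85
tcp_pos: [0.639, 0.1499, 0.1059]
tcp_rot: [0.08, 0.997, -0.0, -0.0]
wrist_force: [0.5, -1.0, -1.9]
finger_gap: 0.254
grip_force: 50.0
```

{"fn": "send_rows", "kwargs": {"steps": [0,0,-3,0,1,0,0,-5.5,0,1,0,-4,-5.5,0,1,1,-8,-5.5,0,1,3,-12,-5.5,0,1,5,-16,-5.5,0,1,7,-20,-5.5,0,1,7,-23.5,-5.5,0,1,7,-23.5,-5.5,0,1]}}

```text
time_s: 9.75
tcp_pos: [0.5309, -0.0759, 0.1616]
tcp_rot: [0.084, 0.996, -0.001, 0.0]
wrist_force: [0.9, 0.9, -1.1]
finger_gap: 0.25
grip_force: 50.0
```

```bash
python3 - <<'E'
from go import *
rel(*board(-36,-105),.106,80.8)
f=imaging.grab_frame("scene"); save(f,"s2.png"); f=imaging.grab_frame("wrist"); save(f,"w4.png")
a=cv2.imread("pics/s2.png")[180:400,180:460]; b=cv2.imread("pics/w4.png")
cv2.imwrite("pics/c2.png",np.hstack([cv2.resize(a,(420,330)),cv2.resize(b,(380,330))]))
E
```

```text
pos [ 0.5309 -0.0759  0.1616] yaw 80.4 shift cm [ 0.07 -0.05  5.56] turn -0.4 gap 0.2499399938530834
```

View pics/c2.png

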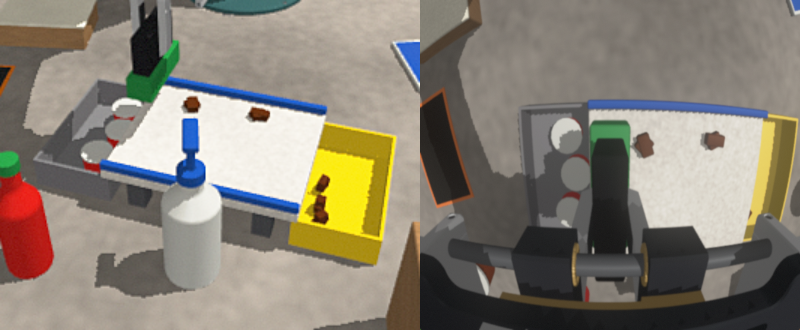

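Three chips are in the yellow tray (scene crop about (320,183–215)) and two remain in lane B. I'll lower behind them and sweep.

{"fn": "send_rows", "kwargs": {"steps": [0,0,2.5,0,1,0,0,4.5,0,1,0,0,5.5,0,1,0,0,5.5,0,1,0,1,5.5,0,1,0,2.5,5.5,0,1,0,4,5.5,0,1,0,5.5,5.5,0,1,0,7,5.5,0,1,0,8.5,5.5,0,1,0,10,5.5,0,1,0,11.5,5.5,0,1]}}

```text
time_s: 11.05
tcp_pos: [0.5508, 0.0443, 0.106]
tcp_rot: [0.08, 0.997, -0.0, -0.0]
wrist_force: [-0.3, -0.3, -1.7]
finger_gap: 0.255
grip_force: 50.0
```

```bash
python3 -c "
from go import *
rel(*board(-36,137),.106,80.8)"
```

```text
pos [0.5508 0.0443 0.106 ] yaw 80.8 shift cm [ 0.11 11.95 -0.  ] turn -0.0 gap 0.25518587923520714
```

{"fn": "send_rows", "kwargs": {"steps": [0,1.5,0,0,1,0,3,0,0,1,0,4.5,0,0,1,0,5.5,0,0,1,0,6.5,0,0,1,0,7.5,0,0,1,0,8.5,0,0,1,0,9.5,0,0,1,0,10.5,0,0,1,0,11.5,0,0,1,0,11.8,0,0,1,0,11.8,0,0,1]}}

```text
time_s: 12.25
tcp_pos: [0.5695, 0.16, 0.1059]
tcp_rot: [0.08, 0.997, -0.0, -0.0]
wrist_force: [-0.7, -0.6, -1.5]
finger_gap: 0.248
grip_force: 50.0
```

{"fn": "send_rows", "kwargs": {"steps": [0,0,-3,0,1,0,0,-6,0,1,0,-3,-8,0,1,0,-7,-8,0,1,0,-11,-8,0,1,0,-15,-8,0,1,0,-19,-8,0,1,0,-23,-8,0,1,0,-26,-8,0,1,0,-26,-8,0,1]}}

```text
time_s: 13.25
tcp_pos: [0.5267, -0.1021, 0.1863]
tcp_rot: [0.084, 0.997, -0.001, 0.0]
wrist_force: [1.0, 0.7, -1.7]
finger_gap: 0.249
grip_force: 50.0
```

```bash
python3 - <<'E'
from go import *
# mat centre; mat long axis along world x + 4.7deg -> tool y yaw 94.7
rel(.474,-.415,.18,94.7)
f=imaging.grab_frame("scene"); save(f,"s3.png")
cv2.imwrite("pics/c3.png",cv2.imread("pics/s3.png")[150:420,90:480])
E
```

```text
pos [ 0.5267 -0.1021  0.1863] yaw 80.4 shift cm [-1.000e-02 -3.173e+01  6.700e-01] turn -14.3 gap 0.2494340875392653
```

View pics/c3.png

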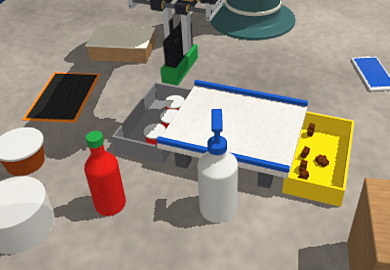

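The board is clear and the chips are in the yellow tray. I'll carry the scraper to above the mat.

{"fn": "send_rows", "kwargs": {"steps": [0,-3.5,0,-1.5,1,0,-7.5,0,-3,1,0,-11.5,0,-5,1,0,-15.5,0,-7,1,0,-19.5,0,-9,1,0,-23.5,0,-10.5,1,0,-27,0,-12,1,0,-30,1,-13.5,1,0,-31.7,3,-14.3,1,0,-31.7,5,-14.3,1,0,-31.7,5,-14.3,1,0,-31.7,5,-14.3,1]}}

```text
time_s: 14.5
tcp_pos: [0.4778, -0.4092, 0.1363]
tcp_rot: [-0.045, 0.999, 0.0, -0.0]
wrist_force: [1.1, -0.9, -1.3]
finger_gap: 0.249
grip_force: 50.0
```

```bash
python3 - <<'E'
from go import *
rel(.474,-.415,.0495,94.7)
f=imaging.grab_frame("wrist"); save(f,"w5.png")
f=imaging.grab_frame("top"); save(f,"t5.png")
a=cv2.imread("pics/t5.png")[150:290,210:500]; b=cv2.imread("pics/w5.png")
cv2.imwrite("pics/c5.png",np.hstack([cv2.resize(a,(420,203),interpolation=cv2.INTER_CUBIC),cv2.resize(b,(380,203))]).copy())
# chip blobs in tray
w=cloud(f); im=f["image"].astype(int)
E
```

```text
pos [ 0.4778 -0.4092  0.1363] yaw 95.1 shift cm [ 0.43 -0.55  8.68] turn 0.4 gap 0.24916393072979243
```

View pics/c5.png

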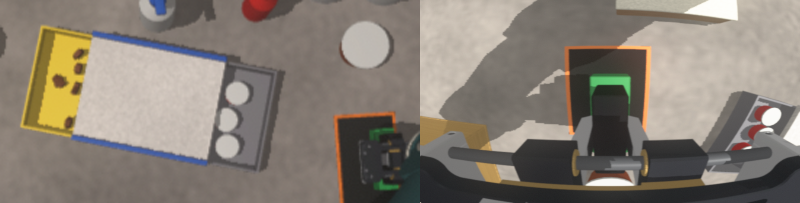

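The top crop shows five separate chips in the yellow tray at about (80,53), (77,68), (60,80), (78,88) and (70,122). The scraper is over the mat. I'll lower it.

{"fn": "send_rows", "kwargs": {"steps": [0.4,-0.5,2,0.4,1,0.4,-0.5,4,0.4,1,0.4,-0.5,6,0.4,1,0.4,-0.5,7.5,0.4,1,0.4,-0.5,8.2,0.4,1,0.4,-0.5,8.4,0.4,1,0.4,-0.5,8.5,0.4,1,0.4,-0.5,8.6,0.4,1,0.4,-0.5,8.6,0.4,1,0.4,-0.5,8.6,0.4,1]}}

```text
time_s: 15.6
tcp_pos: [0.4738, -0.4156, 0.0504]
tcp_rot: [-0.041, 0.999, -0.0, 0.0]
wrist_force: [-0.5, 0.2, -1.5]
finger_gap: 0.252
grip_force: 50.0
```

{"fn": "send_rows", "kwargs": {"steps": [0,0,0.1,0,1,0,0,0.15,0,1,0,0,0.2,0,1,0,0,0.2,0,1,0,0,0.2,0,1]}}

```text
time_s: 16.1
tcp_pos: [0.4736, -0.4155, 0.048]
tcp_rot: [-0.041, 0.999, -0.0, -0.0]
wrist_force: [-0.4, -0.0, -1.5]
finger_gap: 0.254
grip_force: 50.0
```

{"fn": "send_rows", "kwargs": {"steps": [0,0,0.05,0,1,0,0,0.1,0,1,0,0,0.1,0,1,0,0,0.1,0,1]}}

```text
time_s: 16.5
tcp_pos: [0.4738, -0.4155, 0.0474]
tcp_rot: [-0.041, 0.999, -0.0, 0.0]
wrist_force: [-0.1, 1.7, 5.4]
finger_gap: 0.254
grip_force: 50.0
```

Contact (+7 N), so I'll release slowly and retreat upward.

{"fn": "send_rows", "kwargs": {"steps": [0,0,0,0,-0.2,0,0,0,0,-0.6,0,0,0,0,-1,0,0,0,0,-1,0,0,0,0,-1,0,0,0,0,-1,0,0,0,0,-1,0,0,0,0,-1,0,0,0,0,-1,0,0,0,0,-1]}}

```text
time_s: 17.5
tcp_pos: [0.4737, -0.4154, 0.047]
tcp_rot: [-0.041, 0.999, -0.0, 0.0]
wrist_force: [-0.2, -0.3, 0.2]
finger_gap: 0.999
grip_force: 0.0
```

{"fn": "send_rows", "kwargs": {"steps": [0,0,-2,0,-1,0,0,-5,0,-1,0,0,-9,0,-1,0,0,-13,0,-1,0,4,-16,0,-1,0,8,-16,0,-1,0,12,-16,0,-1,0,16,-16,0,-1,0,20,-16,0,-1,0,20,-16,0,-1,0,20,-16,0,-1]}}

```text
time_s: 18.6
tcp_pos: [0.4575, -0.2156, 0.2073]
tcp_rot: [-0.042, 0.999, -0.0, 0.0]
wrist_force: [-0.0, -0.5, -0.1]
finger_gap: 1.0
grip_force: 0.0
```

```bash
python3 - <<'E'
from go import *
f=imaging.grab_frame("top"); save(f,"t6.png"); w=cloud(f); im=f["image"].astype(int)
x,y,z=w[...,0],w[...,1],w[...,2]; R,G,B=im[...,0],im[...,1],im[...,2]
reg=(abs(x-.474)<.1)&(abs(y+.415)<.07)
for n,m in(("grip",reg&(z>.085)&(z<.11)),("foot",reg&(z>.028)&(z<.045)),("border",(abs(x-.474)<.12)&(abs(y+.415)<.09)&(z<.02)&(R>150)&(B<110))):
    q=w[m]; print(n,len(q),cv2.minAreaRect(q[:,:2].astype(np.float32)*1000),np.median(q[:,2]))
cv2.imwrite("pics/c6.png",cv2.resize(cv2.imread("pics/t6.png")[140:300,210:510],(800,427)))
E
```

```text
grip 29 ((513.8408813476562, -412.651123046875), (8.299697875976562, 21.91277503967285), 1.1558618545532227) 0.09122122902706731
foot 32 ((523.8616333007812, -412.2269287109375), (8.759456634521484, 32.87272262573242), 1.460664987564087) 0.036457148668910255
border 44 ((565.8048095703125, -378.9432067871094), (6.373284816741943, 47.57713317871094), 2.2146966457366943) 0.00042197521720532816
```

View pics/c6.png

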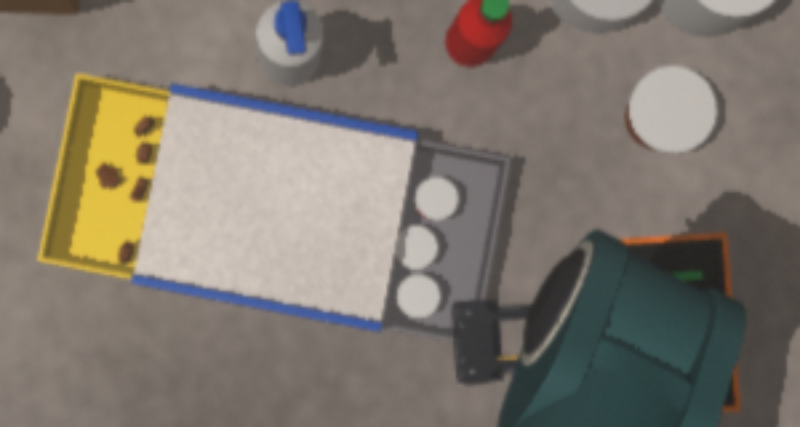

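The picture shows five chips in the yellow tray and an empty board. The scraper stands upright inside the mat, with its visible end at about (685,275) and grip top at z = 0.091. I'll hand it in.

```bash
python3 -c "
from h import *
print(order.close_job())"
```

```text
the job is handed in; nothing more can be done
None
```

I swept all five chips into the yellow tray, parked the scraper upright on the mat and let go, and handed the job in at about 19 s; no verdict came back.

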